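Cull the bent brake pad on the surface plate

ROBOT

A 7-joint arm with a two-finger parallel gripper is mounted at the origin on the work surface. World frame = base frame: x ahead of the robot, y to its left, z up, the work surface at z = 0. Lengths are in m, angles in rad, forces in N, time in s.
With the tool pointing down it reaches from about 0.4 to 0.85 m from the base axis. Payload 10.4 kg.
Tool frame: the origin (TCP) lies midway between the tips of the shut fingers; the grasp point (between the pads) lies 19 mm behind it; z points along the fingers, y is the line along which they close (so a half turn about z gives the same grasp; the last joint's range is limited). The gripper opens to 87 mm and grips with 3 to 60 N. Pads are 19 mm wide; open, the fingers measure 117 mm over their backs; the gripper's body (75 mm by 190 mm) begins 51 mm behind the grasp point.
Start: joints at [1.155, 0.332, -0.065, 1.46, 0.022, 1.35, -0.088], TCP at [0.239, -0.577, 0.223] pointing down, gripper open.
Joint ranges: [-2.6, 2.6], [-0.5, 2.12], [-1.47, 1.34], [0.16, 2.42], [-1.27, 4.41], [0.06, 2.06], [-2.6, 2.6]. Speed limits (rad/s): [2.22, 2.22, 2.79, 2.79, 3.14, 3.14, 3.14].

INTERFACE

Orientations are given as a unit quaternion [x, y, z, w].
In Python, from bench import r gives the robot as it stands.
- The arm moves only by the tool arm_command, never from a script. Its arguments are lists of equal length, an entry for each row: "xyz": the shift along the world's x, y, z in m, a list of three; "rot": the turn, a rotation vector about the world's x, y, z in rad, a list of three. In form: {"xyz": [[tx, ty, tz], ...], "rot": [[ax, ay, az], ...]}. A call has 1 to 20 rows; each row is the pose to reach, as a shift and turn from the pose commanded when the call began; what a row does not reach only later rows make up. A row lasts 1/12 s, in which the tool goes at most 41.7 mm and 7.16 degrees, less where a joint would pass 70% of its speed; a pose out of reach is approached as far as the arm can. A call with a gripper value outside its range is refused whole. "grip" is the opening, from 0 (shut) to 1 (fully open), set as the call begins (left out, the last holds). The fingers move at their own pace and stop on an object; "squeeze" is the grip in N (left out, the last holds). Time passes only in rows, so rows that repeat a pose let the fingers close. It gives the time, the measured TCP pose, the force, the opening and the grip force at its end, in the units of the state.
- r.read_state(): the state, without advancing time (a new reading comes with each control period).
- r.camera(name): name is "scene" or "top" or "wrist"; returns the picture (384x512x3 uint8, red, green, blue); there is no depth.
- r.camera_model(name): a dict with "fx", "fy", "cx", "cy" (pixels), "k1" (the pictures are not rectified: a ray, as slopes to the right and down, at radius r is drawn at 1 + k1 r^2 times it, then the intrinsics apply), "T" (4x4, takes a point from camera to world coordinates). Camera axes: x right, y up, looking along -z (the intrinsics and any distortion apply to the point x, -y, -z); pixel columns grow to the right and rows downward; lengths in m; the calibration is good to about 2 mm. A picture is of the moment at which its call begins: read the wrist's pose just before it. camera_model takes no time and is no camera call; for the wrist camera it gives the pose at the moment of the call.
- r.close_job(): hands the job in; it is judged then, once.
Trained networks look in the newest picture that a camera, given by its name, has taken for a name from the list of things; names that differ only in an ending like _2 or _b are one class to them, and where a whole thing is asked for, a point or a joint stands for the part that bears it (a point fixed in the world has none). Each returns a list of dicts, best first, with "conf" (0 to 1); they miss things now and then, are a little off and sometimes report something else, mostly with a low value. They report only what shows in the picture. A call takes as long as a camera call. They do not tell look-alikes from the thing itself.
- r.look_for(label, camera): "at" ([x, y, z] in m, in the coordinates of the camera as it stood for that picture, good to about 4 mm: the middle of the surface that is visible of it).
- r.spot_point(label, camera): "at" ([x, y, z] in m, in the coordinates of the camera as it stood for that picture, good to about 4 mm: a listed point, or the origin of a listed thing).
The state is a dict: "time": time; "joint_positions": joint angles; "joint_vel": joint speeds; "joint_torque": joint torques, N m; "ee_pos": TCP position; "eef_rot": TCP orientation; "ft_force": force on the tool from outside, world axes, zero at the start; "torque": the same for the moment, N m; "width": finger opening in m; "grip_force": force on a finger pad.
Only numpy, scipy, OpenCV 4.12 (cv2) and the standard library are available. Lean on these libraries where they do the work, as an engineer would, in place of code of your own. Each camera call takes 0.05 s, during which the arm holds its last target. There are 200 camera calls.

TASK

One of the two brake pads in the black tray has a bent backing plate. Lay both, lining up, on the granite surface plate without dropping them, let go of them and press on their ends to feel which one rocks; then take the rocking pad again near one end and post it through the flap of the red reject bin, so that it drops in and the flap falls shut behind it. Leave the sound pad lying flat on the granite and do not disturb the other tools.

Things in the scene. Friction and masses are not known exactly. Their poses are not given: they have to be found in the camera images.
- pad_1: Brake pad, lining up: steel backing 116 x 52 x 6 mm with an ear 12 long, 20 wide at each end (140 mm overall); brown lining 104 x 48 x 10 mm on it with two cross slots; 16 mm thick, 0.31-0.41 kg. Origin: centre of the backing's underside; x along its length, z up through the lining. One pad (not known which) is bent: one end slopes up (0.06 rad) from 12 mm past the middle, its tip 3.5 mm high.
- pad_2: The other pad; same size, frame and look, the same remark. On a flat plate the bent pad still lies level; 1 to 2 N near its bent end (40 to 50 mm from the middle) rocks it down there by 2 mm, tilting it 0.06 rad until that end bears, and lifts its other end 5 mm. Pressing its good end does nothing, and the sound pad stays put wherever its lining is pressed.
- pad_tray: Fixed flat black tray 170 x 220 mm, base 4 mm thick. The pads start in it side by side (centres at y = +-54 mm), lengths along the tray's x. Locating stubs, 17 mm high above the bench, stand round both ends of each pad; the middle 80 mm of its long sides is open, so a pad can be gripped only across its middle. Origin: centre of its underside.
- surface_plate: Fixed dark granite surface plate 200 (x) x 300 (y) mm, its flat top 50 mm above the bench. Origin: centre of its underside, at bench height.
- reject_bin: Fixed red bin 200 (x) x 150 (y) x 200 mm high, clear lid and back, hollow, walls 4 to 6 mm. Its front (-x, towards the robot) has a letterbox mouth 106 mm wide from the sill, 150 mm up, to the lid at 200 mm, closed by a yellow flap. Behind the sill is a 146 mm drop to the floor: a pad let go with its middle 25 mm or more past the sill tips in. Origin: centre of its underside.
- sill (a point): Middle of the mouth's lower edge on the bin's front face, 150 mm above the bench, with the bin's axes: parts go in along +x. The sill is 6 mm thick. A pad held by one end may sag by about 0.1 rad, its nose 10 mm low.
- reject_flap (a joint): One-way flap in the mouth, 100 wide, 44 mm high, 50 g, hinged at its top edge 198 mm above the bench, 6 mm behind the front face. 0 = hanging shut; grows as its lower edge swings inward (limit 1.45 rad). It cannot swing outward; it falls shut by its weight. Its lower edge hangs 3 mm above the sill. A pad pushed in nose first lifts it.
- caliper_gauge: Bystander: black and steel brake caliper gauge 150 mm long lying on the bench. Origin at its underside.
- cleaner_can: Bystander: standing blue spray can with red cap, 60 mm in diameter, 185 mm high. Origin at the centre of its foot.
- spring_pliers: Bystander: brake spring pliers, 190 mm long, lying on the bench. Origin at its underside.
There are look-alikes about, which are no part of the job. What is shaped like the pad_2 but orange is not meant. Leave any orange look-alike of the pad_1 alone.

How it is judged:
On the way, in this order (a step that is already met when the one before it is completed fails the run):
1. Both pads lie flat, lining up, on the granite plate and are let go (x of pad_1 in the frame of surface_plate between -0.09 and 0.09 m and y of pad_1 in the frame of surface_plate between -0.14 and 0.14 m and z of pad_1 in the frame of surface_plate between 0.045 and 0.055 m and angle between each of pad_1, pad_2's own z axis and vertical below 0.03 rad and x of pad_2 in the frame of surface_plate between -0.09 and 0.09 m and y of pad_2 in the frame of surface_plate between -0.14 and 0.14 m and z of pad_2 in the frame of surface_plate between 0.045 and 0.055 m and linear speed of each of pad_1, pad_2 below 0.02 m/s and contact force between the fingers and pad_1 below 0.1 N and contact force between the fingers and pad_2 below 0.1 N), for 0.2 s.
2. The bent pad, lying on the granite, is pressed with the fingers on its bent end and rocks down there (((angle between pad_1's own z axis and vertical between 0.035 and 0.1 rad and angle between pad_1_c4's own z axis and vertical below 0.025 rad and contact force between pad_1 and surface_plate above 4.3 N and contact force between the fingers and pad_1 above 0.5 N) or (angle between pad_2's own z axis and vertical between 0.035 and 0.1 rad and angle between pad_2_c4's own z axis and vertical below 0.025 rad and contact force between pad_2 and surface_plate above 4.3 N and contact force between the fingers and pad_2 above 0.5 N))), for 0.15 s.
At the end, for the whole second after the job is handed in: The sound pad lies flat over its whole length (within 0.03 rad), lining up, on the granite plate, its centre at least 10 mm inside the plate's edges, at rest. The bent pad is at rest inside the reject bin, below the mouth, and the flap hangs shut (under 0.1 rad) (((x of pad_1 in the frame of surface_plate between -0.09 and 0.09 m and y of pad_1 in the frame of surface_plate between -0.14 and 0.14 m and z of pad_1 in the frame of surface_plate between 0.045 and 0.055 m and angle between each of pad_1, pad_1_c4's own z axis and vertical below 0.03 rad and linear speed of pad_1 below 0.01 m/s and x of pad_2 in the frame of reject_bin between -0.094 and 0.096 m and y of pad_2 in the frame of reject_bin between -0.071 and 0.071 m and z of pad_2 in the frame of reject_bin below 0.13 m and linear speed of pad_2 below 0.02 m/s) or (x of pad_2 in the frame of surface_plate between -0.09 and 0.09 m and y of pad_2 in the frame of surface_plate between -0.14 and 0.14 m and z of pad_2 in the frame of surface_plate between 0.045 and 0.055 m and angle between each of pad_2, pad_2_c4's own z axis and vertical below 0.03 rad and linear speed of pad_2 below 0.01 m/s and x of pad_1 in the frame of reject_bin between -0.094 and 0.096 m and y of pad_1 in the frame of reject_bin between -0.071 and 0.071 m and z of pad_1 in the frame of reject_bin below 0.13 m and linear speed of pad_1 below 0.02 m/s)) and value of joint reject_flap below 0.1 rad); the robot touches nothing.
It fails at once if The caliper gauge is moved more than 30 mm (distance of caliper_gauge from where it was at the start of the episode above 0.03 m).
It fails at once if The cleaner can is moved more than 30 mm (distance of cleaner_can from where it was at the start of the episode above 0.03 m).
It fails at once if The spring pliers is moved more than 30 mm (distance of spring_pliers from where it was at the start of the episode above 0.03 m).
It fails at once if A pad is dropped onto the granite plate (it falls there, loose of the fingers, faster than 0.35 m/s) ((x of pad_1 in the frame of surface_plate between -0.09 and 0.09 m and y of pad_1 in the frame of surface_plate between -0.14 and 0.14 m and linear speed of pad_1 above 0.35 m/s and contact force between the fingers and pad_1 below 0.1 N) or (x of pad_2 in the frame of surface_plate between -0.09 and 0.09 m and y of pad_2 in the frame of surface_plate between -0.14 and 0.14 m and linear speed of pad_2 above 0.35 m/s and contact force between the fingers and pad_2 below 0.1 N)).
It also fails if it takes over 72 s, if anything falls off the work surface, if the arm or the gripper's body presses on something with over 40 N, if the wrist force passes 120 N, or if a joint passes its speed limit or range.

## Working session

There is one attempt and no reset: what is moved stays moved. The work goes in short steps, Python scripts to look and compute and a tool call to move; the robot and the scene stay as the last step left them, time stands still between calls to the robot, and variables do not carry over. Pictures are saved under pics/ and viewed, at most 13 in all, crops included, and the job is handed in when it is done.

Besides the shell and the picture viewer there is one more tool, called after ">>>" as name(argument=value, ...) on one line, values as JSON. arm_command: Moves the arm, as the interface text tells. Its arguments: {"type":"object","properties":{"xyz":{"type":"array"},"rot":{"type":"array"},"grip":{"type":"number"},"squeeze":{"type":"number"}},"required":["xyz","rot"]}

```bash
mkdir -p pics; cat > h.py <<'E'
from bench import r
import numpy as np, cv2
def pic(c,f):
    im=r.camera(c); cv2.imwrite('pics/'+f,im[:,:,::-1]); return im
def W(cam,p):
    T=np.array(r.camera_model(cam)['T']); return T[:3,:3]@np.array(p)+T[:3,3]
def ray(cam,u,v,z):
    m=r.camera_model(cam); T=np.array(m['T']); K=np.array([[m['fx'],0,m['cx']],[0,m['fy'],m['cy']],[0,0,1.]])
    x,y=(u-m['cx'])/m['fx'],(v-m['cy'])/m['fy']; a,b=x,y
    for _ in range(20):
        k=1+m['k1']*(a*a+b*b); a,b=x/k,y/k
    d=T[:3,:3]@np.array([a,-b,-1]); o=T[:3,3]; return o+d*(z-o[2])/d[2]
def proj(cam,p):
    m=r.camera_model(cam); T=np.array(m['T']); q=T[:3,:3].T@(np.array(p)-T[:3,3]); a,b=q[0]/-q[2],-q[1]/-q[2]
    k=1+m['k1']*(a*a+b*b); return m['cx']+m['fx']*a*k, m['cy']+m['fy']*b*k
E
python3 - <<'E'
from h import *
np.set_printoptions(precision=3,suppress=True)
a=pic('top','t0.png');b=pic('scene','s0.png')
cv2.imwrite('pics/both.png',cv2.resize(np.hstack([a,b])[:,:,::-1],(800,300)))
for c in('top','scene'):
  for l in('pad_1','pad_tray','surface_plate','reject_bin','sill','caliper_gauge','cleaner_can','spring_pliers'):
    print(c,l,[(W(c,d['at']).round(3).tolist(),round(d['conf'],2)) for d in r.spot_point(l,c)])
s=r.read_state();print(s['time'],s['ee_pos'],s['eef_rot'],s['ft_force'])
E
```

```text
top pad_1 [([0.588, -0.309, 0.004], 0.82), ([0.207, -0.321, 0.001], 0.71), ([0.602, -0.422, 0.003], 0.63), ([0.324, -0.19, 0.004], 0.56)]
top pad_tray [([0.599, -0.369, 0.001], 0.93), ([0.591, -0.312, 0.005], 0.75)]
top surface_plate []
top reject_bin [([0.522, 0.318, -0.004], 0.8)]
top sill [([0.43, 0.307, 0.148], 0.76)]
top caliper_gauge [([0.738, 0.004, 0.002], 0.98), ([0.428, 0.308, 0.149], 0.45)]
top cleaner_can [([0.753, 0.157, 0.001], 0.87), ([0.74, 0.004, -0.0], 0.64)]
top spring_pliers [([0.747, -0.216, 0.0], 0.96), ([0.591, -0.31, 0.005], 0.61)]
scene pad_1 [([0.604, -0.418, 0.002], 0.91), ([0.319, -0.184, -0.004], 0.75), ([0.587, -0.317, -0.001], 0.69), ([0.205, -0.319, -0.0], 0.56)]
scene pad_tray [([0.594, -0.364, -0.001], 0.67)]
scene surface_plate [([0.528, 0.014, -0.003], 0.75), ([0.735, 0.007, 0.001], 0.57)]
scene reject_bin [([0.525, 0.313, -0.0], 0.59)]
scene sill [([0.423, 0.31, 0.15], 0.75)]
scene caliper_gauge [([0.735, 0.009, 0.0], 0.94)]
scene cleaner_can [([0.754, 0.156, 0.002], 0.64)]
scene spring_pliers [([0.744, -0.211, -0.005], 0.84)]
0.9 [ 0.239 -0.577  0.223] [0.981 0.195 0.    0.   ] [ 0.325  0.417 -0.661]
```

View pics/t0.png

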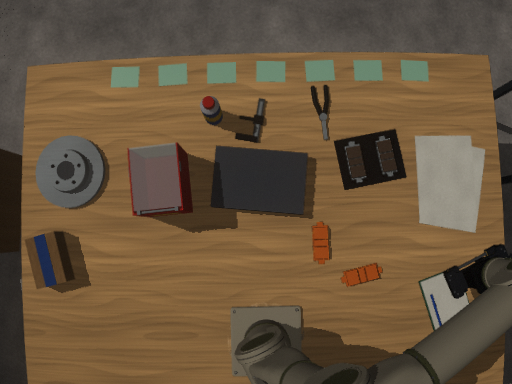

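View pics/s0.png

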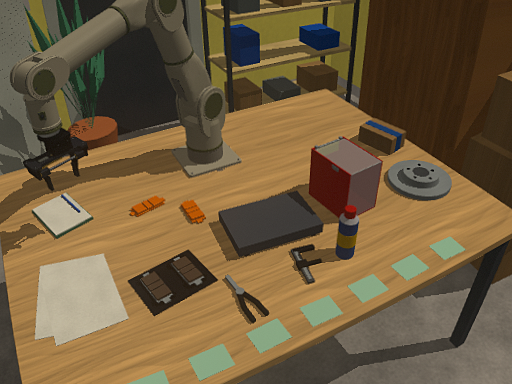

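>>> arm_command(xyz=[[0.3,0.21,0.08],[0.3,0.21,0.08],[0.3,0.21,0.08],[0.3,0.21,0.08],[0.3,0.21,0.08],[0.3,0.21,0.08],[0.3,0.21,0.08],[0.3,0.21,0.08],[0.3,0.21,0.08],[0.3,0.21,0.08],[0.3,0.21,0.08],[0.3,0.21,0.08]], rot=[[0,0,-0.26],[0,0,-0.26],[0,0,-0.26],[0,0,-0.26],[0,0,-0.26],[0,0,-0.26],[0,0,-0.26],[0,0,-0.26],[0,0,-0.26],[0,0,-0.26],[0,0,-0.26],[0,0,-0.26]])

```text
time: 1.9
ee_pos: [0.5391, -0.3676, 0.3023]
eef_rot: [0.998, 0.067, -0.0, 0.0]
ft_force: [-0.7, -1.0, -0.4]
width: 0.087
grip_force: 0.0
```

```bash
python3 - <<'E'
from h import *
np.set_printoptions(precision=4,suppress=True)
s=r.read_state();print(s['time'],s['ee_pos'],s['eef_rot'],s['ft_force'])
a=pic('wrist','w0.png'); print(r.camera_model('wrist'))
for l in('pad_1','pad_tray'):
    print(l,[(W('wrist',d['at']).round(3).tolist(),round(d['conf'],2)) for d in r.spot_point(l,'wrist')])
t=cv2.imread('pics/t0.png'); cv2.imwrite('pics/tc.png',cv2.resize(t[60:230,110:420],None,fx=2.58,fy=2.58,interpolation=cv2.INTER_CUBIC))
E
```

```text
1.9 [ 0.5391 -0.3676  0.3023] [ 0.9978  0.0665 -0.0003  0.0002] [-0.6681 -1.0257 -0.357 ]
{'fx': 306.1161693047631, 'fy': 306.1161693047631, 'cx': 254.02496655818652, 'cy': 194.48243480642597, 'k1': -0.0024258698222388454, 'T': array([[ 0.1298,  0.9572,  0.2585,  0.6086],
       [-0.9915,  0.1251,  0.0349, -0.3583],
       [ 0.001 , -0.2609,  0.9654,  0.4633],
       [ 0.    ,  0.    ,  0.    ,  1.    ]])}
pad_1 [([0.586, -0.316, 0.007], 0.83), ([0.606, -0.424, 0.002], 0.71)]
pad_tray [([0.595, -0.368, -0.001], 0.87)]
```

View pics/w0.png

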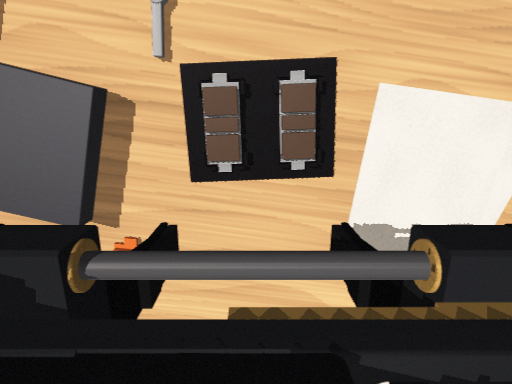

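View pics/tc.png

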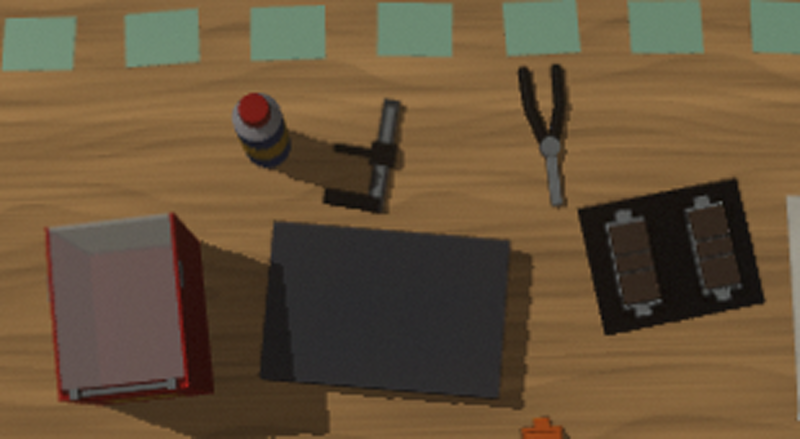

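```bash
python3 - <<'E'
from h import *
np.set_printoptions(precision=4,suppress=True)
P=lambda a,c,z:np.array([ray(c,*p,z)for p in a])
an=lambda p,q:np.arctan2(*(q-p)[1::-1])
for n,pts in(('L',[(220,73),(225,172)]),('R',[(297.5,70),(298,170)])):
    q=P(pts,'wrist',.01);print(n,q,q.mean(0),'len',np.linalg.norm(q[0]-q[1]),'yaw',an(q[1],q[0]))
q=P([(181,65),(336,58),(333,178),(192,182)],'wrist',.004);print('tray',q,q.mean(0),an(q[3],q[0]),an(q[2],q[1]),an(q[1],q[0])-np.pi/2)
f=lambda a:[(x/2.58+110,y/2.58+60)for x,y in a]
q=P(f([(273,222),(510,240),(499,398),(262,379)]),'top',.05);print('plate',q,q.mean(0),an(q[3],q[0]),an(q[2],q[1]),an(q[1],q[0])-np.pi/2)
q=P(f([(46,229),(174,213),(187,385),(60,400)]),'top',.2);print('bin',q,q.mean(0),an(q[3],q[0]),an(q[2],q[1]),an(q[1],q[0])-np.pi/2)
E
```

```text
L [[ 0.6537 -0.3058  0.01  ]
 [ 0.5159 -0.3272  0.01  ]] [ 0.5848 -0.3165  0.01  ] len 0.13944621067639837 yaw 0.15418447933491164
R [[ 0.6714 -0.4117  0.01  ]
 [ 0.533  -0.4357  0.01  ]] [ 0.6022 -0.4237  0.01  ] len 0.14039830109011422 yaw 0.17128348758115494
tray [[ 0.6577 -0.2501  0.004 ]
 [ 0.6945 -0.4629  0.004 ]
 [ 0.5267 -0.492   0.004 ]
 [ 0.4926 -0.2781  0.004 ]] [ 0.5929 -0.3708  0.004 ] 0.168226504026724 0.17154245975639923 0.17115183981840665
plate [[ 0.6432  0.1461  0.05  ]
 [ 0.6125 -0.1522  0.05  ]
 [ 0.4141 -0.1313  0.05  ]
 [ 0.4453  0.1633  0.05  ]] [0.5288 0.0065 0.05  ] -0.08688127145263234 -0.10474211168476054 -0.10244548010681731
bin [[0.6162 0.3955 0.2   ]
 [0.6296 0.2464 0.2   ]
 [0.4337 0.2335 0.2   ]
 [0.4199 0.3792 0.2   ]] [0.5248 0.3137 0.2   ] 0.08277355553883942 0.06566492952715496 0.08983887253871359
```

>>> arm_command(xyz=[[0.046,0.051,-0.04],[0.046,0.051,-0.08],[0.046,0.051,-0.12],[0.046,0.051,-0.16],[0.046,0.051,-0.2],[0.046,0.051,-0.24],[0.046,0.051,-0.265],[0.046,0.051,-0.28],[0.046,0.051,-0.29],[0.046,0.051,-0.296],[0.046,0.051,-0.296],[0.046,0.051,-0.296]], rot=[[0,0,0.03],[0,0,0.03],[0,0,0.03],[0,0,0.03],[0,0,0.03],[0,0,0.03],[0,0,0.03],[0,0,0.03],[0,0,0.03],[0,0,0.03],[0,0,0.03],[0,0,0.03]], grip=1)

```text
time: 3.05
ee_pos: [0.586, -0.3173, 0.0082]
eef_rot: [0.997, 0.081, 0.001, 0.001]
ft_force: [0.2, -0.5, 1.2]
width: 0.0869
grip_force: 0.0
```

>>> arm_command(xyz=[[0,0,0],[0,0,0],[0,0,0],[0,0,0],[0,0,0],[0,0,0]], rot=[[0,0,0],[0,0,0],[0,0,0],[0,0,0],[0,0,0],[0,0,0]], grip=0, squeeze=35)

```text
time: 3.55
ee_pos: [0.5853, -0.3164, 0.0068]
eef_rot: [0.997, 0.081, 0.0, 0.0]
ft_force: [-0.8, 3.7, 1.2]
width: 0.0545
grip_force: 2.6
```

>>> arm_command(xyz=[[0,0,0],[0,0,0],[0,0,0],[0,0,0],[0,0,0.01],[0,0,0.02],[0,0,0.03]], rot=[[0,0,0],[0,0,0],[0,0,0],[0,0,0],[0,0,0],[0,0,0],[0,0,0]])

```text
time: 4.13
ee_pos: [0.585, -0.3168, 0.0374]
eef_rot: [0.997, 0.081, -0.0, 0.0]
ft_force: [0.2, -0.3, -2.8]
width: 0.0509
grip_force: 35.0
```

>>> arm_command(xyz=[[0,0,0.04],[0,0.02,0.075],[-0.005,0.055,0.085],[-0.01,0.095,0.085],[-0.015,0.135,0.085],[-0.02,0.175,0.085],[-0.025,0.215,0.085],[-0.03,0.255,0.085],[-0.035,0.295,0.085],[-0.04,0.335,0.085],[-0.045,0.365,0.08],[-0.049,0.385,0.07],[-0.049,0.392,0.055],[-0.049,0.392,0.04],[-0.049,0.392,0.03],[-0.049,0.392,0.025],[-0.049,0.392,0.022],[-0.049,0.392,0.02],[-0.049,0.392,0.018],[-0.049,0.392,0.018]], rot=[[0,0,0],[0,0,0],[0,0,-0.02],[0,0,-0.04],[0,0,-0.06],[0,0,-0.08],[0,0,-0.1],[0,0,-0.12],[0,0,-0.14],[0,0,-0.16],[0,0,-0.163],[0,0,-0.163],[0,0,-0.163],[0,0,-0.163],[0,0,-0.163],[0,0,-0.163],[0,0,-0.163],[0,0,-0.163],[0,0,-0.163],[0,0,-0.163]])

```text
time: 5.8
ee_pos: [0.5365, 0.0753, 0.0548]
eef_rot: [1.0, -0.0, 0.0, 0.0]
ft_force: [-0.6, -0.4, -3.4]
width: 0.0511
grip_force: 35.0
```

>>> arm_command(xyz=[[0,0,-0.001],[0,0,-0.002],[0,0,-0.002]], rot=[[0,0,0],[0,0,0],[0,0,0]])

```text
time: 6.05
ee_pos: [0.5365, 0.0755, 0.0527]
eef_rot: [1.0, -0.0, 0.0, 0.0]
ft_force: [-0.5, 0.4, -2.7]
width: 0.0508
grip_force: 35.0
```

>>> arm_command(xyz=[[0,0,-0.0005],[0,0,-0.001],[0,0,-0.0015]], rot=[[0,0,0],[0,0,0],[0,0,0]])

```text
time: 6.3
ee_pos: [0.5365, 0.0756, 0.0524]
eef_rot: [1.0, -0.0, 0.0, 0.0]
ft_force: [-7.6, -2.3, 17.8]
width: 0.0508
grip_force: 35.0
```

>>> arm_command(xyz=[[0,0,0.0005],[0,0,0.001],[0,0,0.001],[0,0,0.001],[0,0,0.001],[0,0,0.02],[0,0,0.05]], rot=[[0,0,0],[0,0,0],[0,0,0],[0,0,0],[0,0,0],[0,0,0],[0,0,0]], grip=1)

```text
time: 6.88
ee_pos: [0.5342, 0.0752, 0.0989]
eef_rot: [1.0, -0.0, -0.003, 0.0]
ft_force: [1.3, 0.4, 1.3]
width: 0.0849
grip_force: 0.0
```

>>> arm_command(xyz=[[0.01,-0.03,0.02],[0.015,-0.07,0.02],[0.02,-0.11,0.02],[0.025,-0.15,0.02],[0.03,-0.19,0.02],[0.035,-0.23,0.02],[0.04,-0.27,0.02],[0.045,-0.31,0.02],[0.05,-0.35,0.02],[0.055,-0.39,0.02],[0.06,-0.43,0.02],[0.063,-0.47,0.015],[0.066,-0.498,0.0],[0.066,-0.5,-0.03],[0.066,-0.5,-0.06],[0.066,-0.5,-0.08],[0.066,-0.5,-0.089],[0.066,-0.5,-0.0945],[0.066,-0.5,-0.0945],[0.066,-0.5,-0.0945]], rot=[[0,0,0],[0,0,0.02],[0,0,0.04],[0,0,0.06],[0,0,0.08],[0,0,0.1],[0,0,0.12],[0,0,0.14],[0,0,0.16],[0,0,0.167],[0,0,0.167],[0,0,0.167],[0,0,0.167],[0,0,0.167],[0,0,0.167],[0,0,0.167],[0,0,0.167],[0,0,0.167],[0,0,0.167],[0,0,0.167]])

```text
time: 8.55
ee_pos: [0.6031, -0.4248, 0.0081]
eef_rot: [0.997, 0.083, 0.001, 0.001]
ft_force: [-0.4, 0.6, -0.2]
width: 0.0871
grip_force: 0.0
```

>>> arm_command(xyz=[[0,0,0],[0,0,0],[0,0,0],[0,0,0],[0,0,0],[0,0,0],[0,0,0],[0,0,0],[0,0,0],[0,0,0],[0,0,0.01],[0,0,0.02],[0,0,0.03]], rot=[[0,0,0],[0,0,0],[0,0,0],[0,0,0],[0,0,0],[0,0,0],[0,0,0],[0,0,0],[0,0,0],[0,0,0],[0,0,0],[0,0,0],[0,0,0]], grip=0, squeeze=35)

```text
time: 9.63
ee_pos: [0.602, -0.4248, 0.0374]
eef_rot: [0.997, 0.083, -0.0, 0.0]
ft_force: [0.4, 0.4, -3.4]
width: 0.051
grip_force: 35.0
```

>>> arm_command(xyz=[[0,0,0.04],[-0.005,0.02,0.075],[-0.01,0.055,0.085],[-0.02,0.095,0.085],[-0.03,0.13,0.085],[-0.04,0.17,0.085],[-0.05,0.21,0.085],[-0.055,0.25,0.085],[-0.065,0.29,0.085],[-0.075,0.325,0.085],[-0.08,0.35,0.08],[-0.08,0.361,0.065],[-0.08,0.361,0.045],[-0.08,0.361,0.032],[-0.08,0.361,0.025],[-0.08,0.361,0.021],[-0.08,0.361,0.0185],[-0.08,0.361,0.017],[-0.08,0.361,0.016],[-0.08,0.361,0.0155]], rot=[[0,0,0],[0,0,0],[0,0,-0.02],[0,0,-0.04],[0,0,-0.06],[0,0,-0.08],[0,0,-0.1],[0,0,-0.12],[0,0,-0.14],[0,0,-0.16],[0,0,-0.167],[0,0,-0.167],[0,0,-0.167],[0,0,-0.167],[0,0,-0.167],[0,0,-0.167],[0,0,-0.167],[0,0,-0.167],[0,0,-0.167],[0,0,-0.167]])

```text
time: 11.3
ee_pos: [0.5227, -0.0636, 0.0526]
eef_rot: [1.0, -0.0, 0.0, 0.0]
ft_force: [1.1, -0.1, -2.0]
width: 0.0511
grip_force: 35.0
```

>>> arm_command(xyz=[[0,0,-0.0005],[0,0,-0.001],[0,0,-0.001]], rot=[[0,0,0],[0,0,0],[0,0,0]])

```text
time: 11.55
ee_pos: [0.5227, -0.0636, 0.0525]
eef_rot: [1.0, -0.0, 0.0, 0.0]
ft_force: [-4.7, -1.0, 8.6]
width: 0.0511
grip_force: 35.0
```

>>> arm_command(xyz=[[0,0,0.0005],[0,0,0.0005],[0,0,0.0005],[0,0,0.0005],[0,0,0.0005],[0,0,0.02],[0,0,0.05],[-0.01,0.01,0.08],[-0.02,0.03,0.11],[-0.03,0.05,0.14],[-0.05,0.07,0.17],[-0.05,0.07,0.18],[-0.05,0.07,0.18],[-0.05,0.07,0.18]], rot=[[0,0,0],[0,0,0],[0,0,0],[0,0,0],[0,0,0],[0,0,0],[0,0,0],[0,0,0],[0,0,0],[0,0,0],[0,0,0],[0,0,0],[0,0,0],[0,0,0]], grip=1)

```text
time: 12.72
ee_pos: [0.4725, 0.0062, 0.2312]
eef_rot: [1.0, -0.0, 0.001, 0.0]
ft_force: [0.6, 0.4, -0.9]
width: 0.0867
grip_force: 0.0
```

```bash
python3 - <<'E'
from h import *
np.set_printoptions(precision=4,suppress=True)
s=r.read_state();print(s['time'],s['ee_pos'],s['eef_rot'],s['ft_force'])
a=pic('wrist','w1.png')
for l in('pad_1','surface_plate'):
    print(l,[(W('wrist',d['at']).round(3).tolist(),round(d['conf'],2)) for d in r.spot_point(l,'wrist')])
for p in [(0.536,.076,.066),(0.522,-.063,.066)]: print(proj('wrist',p))
E
```

```text
12.7167 [0.4725 0.0062 0.2312] [ 1.     -0.0002  0.0006  0.0003] [ 0.6012  0.4129 -0.8834]
pad_1 [([0.525, -0.067, 0.047], 0.89), ([0.536, 0.075, 0.05], 0.66)]
surface_plate [([0.527, 0.013, -0.0], 0.62)]
(np.float64(186.3993681617524), np.float64(118.55060208547825))
(np.float64(320.7015762983668), np.float64(132.05640545750688))
```

View pics/w1.png

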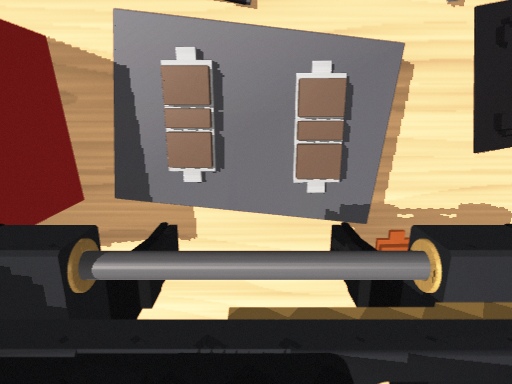

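>>> arm_command(xyz=[[0.006,-0.03,-0.03],[0.006,-0.06,-0.06],[0.006,-0.071,-0.09],[0.006,-0.071,-0.12],[0.006,-0.071,-0.14],[0.006,-0.071,-0.1465],[0.006,-0.071,-0.1465],[0.006,-0.071,-0.1465],[0.006,-0.071,-0.1465],[0.006,-0.071,-0.1465],[0.006,-0.071,-0.1465],[0.006,-0.071,-0.1465]], rot=[[0,0,0],[0,0,0],[0,0,0],[0,0,0],[0,0,0],[0,0,0],[0,0,0],[0,0,0],[0,0,0],[0,0,0],[0,0,0],[0,0,0]], grip=0)

```text
time: 13.87
ee_pos: [0.4787, -0.0644, 0.0853]
eef_rot: [1.0, -0.0, 0.001, 0.0]
ft_force: [-0.4, -0.1, 0.2]
width: 0.0149
grip_force: 0.0
```

```bash
python3 - <<'E'
from h import *
for c in('wrist','scene','top'): pic(c,f'a_{c}.png')
s=r.read_state();print(s['time'],s['ee_pos'],s['ft_force'],s['width'])
E
```

```text
14.0167 [ 0.47841345 -0.06444294  0.08487466] [-0.33778242  0.4177602   0.16632962] 0.004370232338131358
```

>>> arm_command(xyz=[[0,0,-0.008],[0,0,-0.012],[0,0,-0.0145],[0,0,-0.016],[0,0,-0.017],[0,0,-0.0175],[0,0,-0.0175],[0,0,-0.0175]], rot=[[0,0,0],[0,0,0],[0,0,0],[0,0,0],[0,0,0],[0,0,0],[0,0,0],[0,0,0]])

```text
time: 14.68
ee_pos: [0.4783, -0.0644, 0.0672]
eef_rot: [1.0, -0.0, 0.0, 0.0]
ft_force: [0.3, -0.2, -0.2]
width: 0.0005
grip_force: 0.0
```

>>> arm_command(xyz=[[0,0,-0.0005],[0,0,-0.001],[0,0,-0.0015],[0,0,-0.0018],[0,0,-0.0018],[0,0,-0.0018]], rot=[[0,0,0],[0,0,0],[0,0,0],[0,0,0],[0,0,0],[0,0,0]])

```text
time: 15.18
ee_pos: [0.4785, -0.0645, 0.0664]
eef_rot: [1.0, -0.0, 0.0, 0.0]
ft_force: [-5.8, 0.8, 13.8]
width: 0.0003
grip_force: 6.9
```

```bash
python3 - <<'E'
from h import *
for c in('wrist','scene','top'): pic(c,f'b_{c}.png')
for _ in range(1): s=r.read_state();print(s['time'],s['ee_pos'],s['ft_force'],s['width'])
E
```

```text
15.3333 [ 0.47846808 -0.06446029  0.06641031] [-6.619546    0.33105214 13.81569373] 0.0005434344023318897
```

>>> arm_command(xyz=[[0,0,0.01],[0.01,0,0.02],[0.05,0,0.02],[0.088,0,0.02],[0.088,0,0.012],[0.088,0,0.008],[0.088,0,0.005],[0.088,0,0.003],[0.088,0,0.0018],[0.088,0,0.0018],[0.088,0,0.0018]], rot=[[0,0,0],[0,0,0],[0,0,0],[0,0,0],[0,0,0],[0,0,0],[0,0,0],[0,0,0],[0,0,0],[0,0,0],[0,0,0]])

```text
time: 16.25
ee_pos: [0.566, -0.0646, 0.0675]
eef_rot: [1.0, -0.0, 0.0, 0.0]
ft_force: [-0.6, -0.5, -0.7]
width: 0.0005
grip_force: 0.0
```

```bash
python3 - <<'E'
from h import *
f=[]
for i in range(4):
    r.camera('top'); s=r.read_state(); f.append(s['ft_force'])
print(s['time'],s['ee_pos'],np.round(f,2))
E
```

```text
16.45 [ 0.56630068 -0.06446233  0.06738655] [[-0.44  0.36  1.43]
 [ 0.91  0.11 -0.  ]
 [-0.11 -0.27  0.84]
 [ 0.52 -0.3   0.11]]
```

>>> arm_command(xyz=[[0,0,-0.0005],[0,0,-0.001],[0,0,-0.0015],[0,0,-0.0018],[0,0,-0.0018],[0,0,-0.0018]], rot=[[0,0,0],[0,0,0],[0,0,0],[0,0,0],[0,0,0],[0,0,0]])

```text
time: 16.95
ee_pos: [0.5664, -0.0644, 0.0665]
eef_rot: [1.0, -0.0, 0.0, 0.0]
ft_force: [-4.8, 0.1, 12.9]
width: 0.0001
grip_force: 6.2
```

```bash
python3 - <<'E'
from h import *
for c in('wrist','scene','top'): pic(c,f'c_{c}.png')
s=r.read_state();print(s['time'],s['ee_pos'],s['ft_force'],s['width'])
b,c,a=[cv2.imread(f'pics/{k}_scene.png').astype(int) for k in 'bca']
print(proj('scene',(.46,-.064,.06)),proj('scene',(.59,-.064,.06)))
v=[]
for im in (a,b,c):
    u=np.clip(im[190:260,200:340],0,255).astype(np.uint8); v.append(cv2.resize(u,None,fx=3,fy=3,interpolation=cv2.INTER_CUBIC))
cv2.imwrite('pics/cmp.png',np.vstack(v)[:600])
print(np.vstack(v).shape)
E
```

```text
17.1 [ 0.56642459 -0.06442448  0.06647843] [-5.8456888  -0.6442938  11.70346561] 0.0005277646276865678
(np.float64(240.51940274934105), np.float64(209.8516616869526)) (np.float64(258.91141866989796), np.float64(232.16162521949042))
(630, 420, 3)
```

View pics/cmp.png

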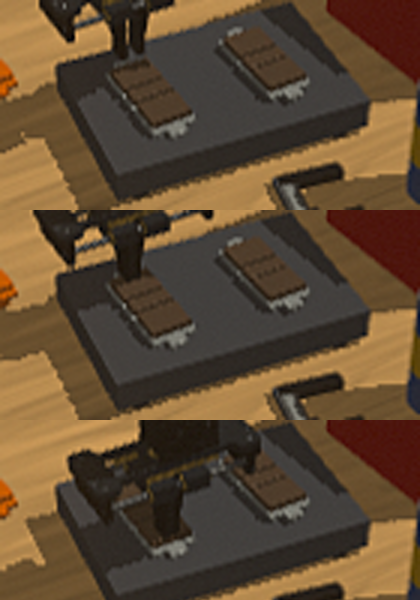

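>>> arm_command(xyz=[[0,0,0.01],[0,0,0.025],[0.005,0.03,0.03],[0.01,0.07,0.03],[0.015,0.11,0.03],[0.015,0.14,0.025],[0.015,0.14,0.012],[0.015,0.14,0.008],[0.015,0.14,0.006],[0.015,0.14,0.006],[0.015,0.14,0.006]], rot=[[0,0,0],[0,0,0],[0,0,0],[0,0,0],[0,0,0],[0,0,0],[0,0,0],[0,0,0],[0,0,0],[0,0,0],[0,0,0]])

```text
time: 18.02
ee_pos: [0.5816, 0.074, 0.0717]
eef_rot: [1.0, -0.001, 0.0, 0.0]
ft_force: [0.3, 0.8, 0.6]
width: 0.0006
grip_force: 0.0
```

```bash
cat > rd.py <<'E'
from h import *
import sys
f=[]
for i in range(5):
    im=r.camera('wrist'); s=r.read_state(); f.append(s['ft_force'])
cv2.imwrite('pics/%s.png'%sys.argv[1],im[:,:,::-1])
print(s['time'],s['ee_pos'],np.round(f,1)[:,2],np.mean(f,0).round(2))
E
python3 rd.py A_far_hov
```

```text
18.2667 [0.58153171 0.07513936 0.071687  ] [-0.3 -0.4 -0.5 -0.7 -0.4] [-0.46 -0.04 -0.46]
```

>>> arm_command(xyz=[[0,0,-0.002],[0,0,-0.004],[0,0,-0.0045],[0,0,-0.0045],[0,0,-0.0045]], rot=[[0,0,0],[0,0,0],[0,0,0],[0,0,0],[0,0,0]])

```text
time: 18.68
ee_pos: [0.5814, 0.0756, 0.0669]
eef_rot: [1.0, -0.0, 0.0, 0.0]
ft_force: [0.4, -0.9, 1.4]
width: 0.0003
grip_force: 0.8
```

```bash
python3 rd.py A_far_lo
```

```text
18.9333 [0.58140432 0.07555879 0.06687463] [1.2 0.9 1.9 1.5 1.9] [ 0.73 -0.8   1.48]
```

>>> arm_command(xyz=[[0,0,-0.0005],[0,0,-0.001],[0,0,-0.0015],[0,0,-0.0015],[0,0,-0.0015]], rot=[[0,0,0],[0,0,0],[0,0,0],[0,0,0],[0,0,0]])

```text
time: 19.35
ee_pos: [0.5816, 0.0756, 0.0665]
eef_rot: [1.0, -0.0, 0.0, 0.0]
ft_force: [-3.2, -2.3, 12.5]
width: 0.0006
grip_force: 6.3
```

```bash
python3 rd.py A_far_pr; python3 - <<'E'
from h import *
im=[]
for c in('scene','top'): im.append(pic(c,f'd_{c}.png'))
a=cv2.imread('pics/a_scene.png')[190:260,200:340]; d=cv2.imread('pics/d_scene.png')[190:260,200:340]
v=[cv2.resize(x,None,fx=4,fy=4,interpolation=cv2.INTER_CUBIC) for x in(a,d)]
cv2.imwrite('pics/cmp2.png',np.vstack(v))
E
```

```text
19.6 [0.58158582 0.07556585 0.06648642] [12.2 12.1 12.5 12.  12.5] [-3.08 -1.52 12.26]
```

View pics/cmp2.png

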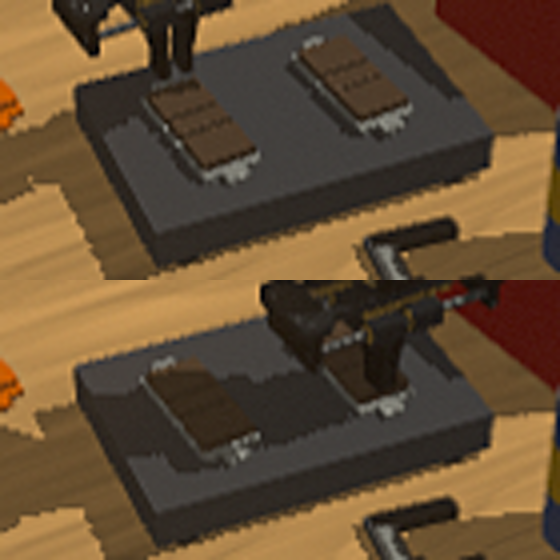

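>>> arm_command(xyz=[[0,0,0.001],[0,0,0.002],[0,0,0.002],[0,0,0.002]], rot=[[0,0,0],[0,0,0],[0,0,0],[0,0,0]])

```text
time: 20.03
ee_pos: [0.5812, 0.0756, 0.0671]
eef_rot: [1.0, -0.0, -0.0, 0.0]
ft_force: [1.9, 0.1, 2.0]
width: 0.0003
grip_force: 0.8
```

```bash
python3 rd.py A_far_mid
```

```text
20.2833 [0.58121516 0.07559627 0.06716349] [2.2 1.7 1.  1.7 0.8] [ 1.02 -0.15  1.48]
```

>>> arm_command(xyz=[[0,0,0.02],[0,0,0.05],[-0.03,0,0.06],[-0.07,0,0.06],[-0.093,0,0.06],[-0.093,0,0.06],[-0.093,0,0.06],[-0.093,0,0.06],[-0.093,0,0.06],[-0.093,0,0.06],[-0.093,0,0.03],[-0.093,0,0.01],[-0.093,0,0.0],[-0.093,0,-0.008],[-0.093,0,-0.012],[-0.093,0,-0.0147],[-0.093,0,-0.0147],[-0.093,0,-0.0147]], rot=[[0,0,0],[0,0,0],[0,0,0],[0,0,0],[0,0,0],[0,0,0],[0,0,0],[0,0,0],[0,0,0],[0,0,0],[0,0,0],[0,0,0],[0,0,0],[0,0,0],[0,0,0],[0,0,0],[0,0,0],[0,0,0]], grip=1)

```text
time: 21.78
ee_pos: [0.4888, 0.0757, 0.0533]
eef_rot: [1.0, -0.0, 0.001, -0.0]
ft_force: [-0.0, 0.8, 0.7]
width: 0.0869
grip_force: 0.0
```

>>> arm_command(xyz=[[0,0,0],[0,0,0],[0,0,0],[0,0,0],[0,0,0],[0,0,0],[0,0,0],[0,0,0],[0,0,0],[0,0,0],[0,0,0],[0,0,0.01],[0,0,0.02],[0,0,0.04],[0,0,0.07],[0,0,0.1],[0,0,0.13],[0,0,0.13]], rot=[[0,0,0],[0,0,0],[0,0,0],[0,0,0],[0,0,0],[0,0,0],[0,0,0],[0,0,0],[0,0,0],[0,0,0],[0,0,0],[0,0,0],[0,0,0],[0,0,0],[0,0,0],[0,0,0],[0,0,0],[0,0,0]], grip=0, squeeze=60)

```text
time: 23.28
ee_pos: [0.491, 0.0764, 0.1894]
eef_rot: [1.0, 0.0, 0.005, -0.0]
ft_force: [1.8, -0.3, -2.7]
width: 0.0502
grip_force: 60.0
```

>>> arm_command(xyz=[[0,0,0.035],[-0.01,0.01,0.067],[-0.035,0.035,0.067],[-0.06,0.065,0.067],[-0.085,0.095,0.067],[-0.11,0.125,0.067],[-0.135,0.15,0.067],[-0.16,0.18,0.067],[-0.185,0.205,0.067],[-0.197,0.22,0.067],[-0.197,0.22,0.067],[-0.197,0.22,0.067]], rot=[[0,0,0],[0,0,0.01],[0,0,0.02],[0,0,0.03],[0,0,0.04],[0,0,0.05],[0,0,0.06],[0,0,0.07],[0,0,0.08],[0,0,0.08],[0,0,0.08],[0,0,0.08]])

```text
time: 24.28
ee_pos: [0.2904, 0.2961, 0.2497]
eef_rot: [0.999, 0.041, 0.0, 0.0]
ft_force: [0.1, -0.8, -4.3]
width: 0.0502
grip_force: 60.0
```

```bash
python3 - <<'E'
from h import *
s=r.read_state();print(s['time'],s['ee_pos'],s['eef_rot'],s['ft_force'],s['grip_force'],s['joint_positions'])
pic('wrist','w2.png');pic('scene','s2.png')
for c in('wrist','scene'):
  for l in('sill','reject_bin','pad_1'):
    print(c,l,[(W(c,d['at']).round(3).tolist(),round(d['conf'],2)) for d in r.spot_point(l,c)])
a=cv2.imread('pics/w2.png'); b=cv2.imread('pics/s2.png')[90:240,190:390]
cv2.imwrite('pics/w2s.png',np.hstack([cv2.resize(a,(400,300)),cv2.resize(b,(400,300),interpolation=cv2.INTER_CUBIC)]))
E
```

```text
24.2833 [0.29036514 0.2960747  0.24972413] [9.99148821e-01 4.12488449e-02 2.61818216e-04 3.12521443e-04] [ 0.11859317 -0.76901346 -4.32662102] 59.998358488082886 [-0.07276044 -0.1501525  -0.74139402  1.89379618 -0.10265798  1.36005792
 -2.27524436]
wrist sill []
wrist reject_bin []
wrist pad_1 [([0.343, 0.3, 0.243], 0.9)]
scene sill [([0.427, 0.31, 0.151], 0.66)]
scene reject_bin [([0.753, 0.156, 0.002], 0.65), ([0.525, 0.313, -0.003], 0.63)]
scene pad_1 [([0.317, -0.188, -0.001], 0.9), ([0.52, -0.058, 0.047], 0.87), ([0.524, 0.315, -0.002], 0.72), ([0.334, 0.296, 0.241], 0.69)]
```

View pics/w2s.png

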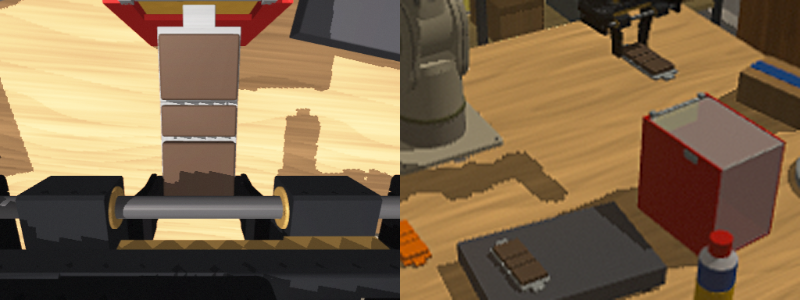

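```bash
python3 - <<'E'
from h import *
np.set_printoptions(precision=4,suppress=True)
a=cv2.imread('pics/w2.png'); hsv=cv2.cvtColor(a,cv2.COLOR_BGR2HSV)
m=(((hsv[...,0]<8)|(hsv[...,0]>172))&(hsv[...,1]>150)&(hsv[...,2]>50)).astype(int)
for row in (0,2,4,8,12,20,30,40,50):
    x=np.where(m[row])[0]
    d=np.where(np.diff(x)>3)[0]
    print(row,x.min() if len(x) else None,x.max() if len(x) else None,[(int(x[i]),int(x[i+1])) for i in d])
for n,p in {'sillL':(.426-.003,.307+.053,.2)}.items(): print(n,proj('wrist',p))
for y in(.075,.053,-.053,-.075):
  for z in(.2,.15):
    print(y,z,np.round(proj('wrist',(.426-.08*y,.307+y,z)),1))
cv2.imwrite('pics/w2c.png',cv2.resize(a[0:60,140:400],None,fx=3,fy=3,interpolation=cv2.INTER_CUBIC))
E
```

```text
0 131 375 [(149, 356)]
2 131 375 [(152, 172), (176, 330), (333, 354)]
4 132 373 [(153, 172), (177, 329), (333, 348)]
8 137 369 [(179, 326)]
12 141 364 [(183, 323)]
20 150 355 [(232, 276)]
30 161 344 [(233, 276)]
40 173 333 [(200, 309)]
50 184 322 [(200, 309)]
sillL (np.float64(166.07752020667078), np.float64(1.2935489092789396))
0.075 0.2 [129.9   3.7]
0.075 0.15 [155.4  25.9]
0.053 0.2 [166.1   3.6]
0.053 0.15 [184.1  25.8]
-0.053 0.2 [340.2   3.2]
-0.053 0.15 [322.5  25.5]
-0.075 0.2 [376.3   3.2]
-0.075 0.15 [351.2  25.5]
```

View pics/w2c.png

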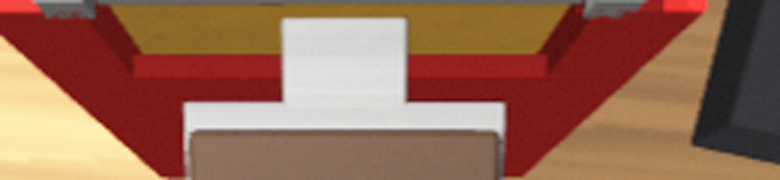

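>>> arm_command(xyz=[[0,0,-0.03],[0,0,-0.06],[0,0,-0.08],[0,0,-0.08],[0.012,0.001,-0.08],[0.024,0.002,-0.08],[0.036,0.003,-0.08],[0.048,0.004,-0.08],[0.06,0.005,-0.08],[0.06,0.005,-0.08]], rot=[[0,0,0],[0,0,0],[0,0,0],[0,0,0],[0,0,0],[0,0,0],[0,0,0],[0,0,0],[0,0,0],[0,0,0]])

```text
time: 25.52
ee_pos: [0.3538, 0.3005, 0.1708]
eef_rot: [0.999, 0.039, 0.001, -0.001]
ft_force: [-0.2, -0.4, -2.9]
width: 0.0498
grip_force: 60.0
```

>>> arm_command(xyz=[[0.01,0.001,0],[0.02,0.0015,0],[0.03,0.0025,0],[0.04,0.003,0],[0.05,0.004,0],[0.057,0.0045,0],[0.057,0.0045,-0.005],[0.057,0.0045,-0.01],[0.057,0.0045,-0.01]], rot=[[0,0,0],[0,0,0],[0,0,0],[0,0,0],[0,0,0],[0,0,0],[0,0,0],[0,0,0],[0,0,0]])

```text
time: 26.27
ee_pos: [0.4073, 0.3048, 0.1581]
eef_rot: [0.999, 0.04, -0.001, 0.001]
ft_force: [-0.6, 0.1, -4.1]
width: 0.0502
grip_force: 60.0
```

```bash
python3 - <<'E'
from h import *
s=r.read_state();print(s['time'],s['ee_pos'],s['ft_force'],s['torque'],s['width'])
pic('wrist','w3.png');pic('scene','s3.png')
a=cv2.imread('pics/w3.png'); b=cv2.imread('pics/s3.png')[90:240,220:420]
cv2.imwrite('pics/w3s.png',np.hstack([cv2.resize(a,(400,300)),cv2.resize(b,(400,300),interpolation=cv2.INTER_CUBIC)]))
E
```

```text
26.2667 [0.40726416 0.30475906 0.15814413] [-0.61406739  0.07397398 -4.07494407] [-0.0005376   0.24190858  0.03874035] 0.05020168021843775
```

View pics/w3s.png

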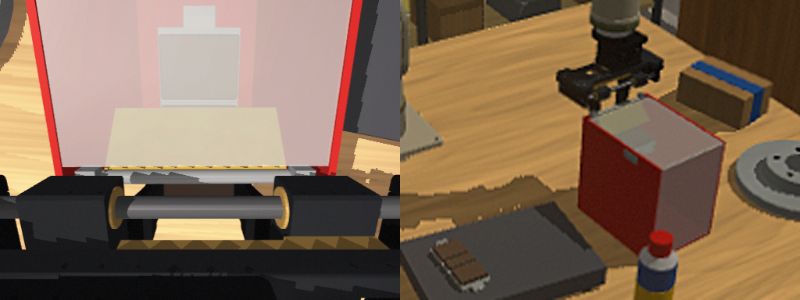

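>>> arm_command(xyz=[[0.005,0.0,-0.001],[0.005,0.0,-0.002],[0.005,0.0,-0.002]], rot=[[0,0,0],[0,0,0],[0,0,0]])

```text
time: 26.62
ee_pos: [0.4134, 0.305, 0.1575]
eef_rot: [0.999, 0.04, 0.0, 0.0]
ft_force: [-0.1, 0.1, -4.1]
width: 0.0505
grip_force: 60.0
```

>>> arm_command(xyz=[[0,0,0],[0,0,0],[0,0,0],[0,0,0],[0,0,0],[0,0,0],[0,0,0],[0,0,0],[0,0,0],[0,0,0],[0,0,0],[0,0,0]], rot=[[0,0,0],[0,0,0],[0,0,0],[0,0,0],[0,0,0],[0,0,0],[0,0,0],[0,0,0],[0,0,0],[0,0,0],[0,0,0],[0,0,0]], grip=1)

```text
time: 27.62
ee_pos: [0.4133, 0.3051, 0.1576]
eef_rot: [0.999, 0.04, 0.0, 0.0]
ft_force: [1.0, 0.6, -0.2]
width: 0.087
grip_force: 0.0
```

>>> arm_command(xyz=[[-0.02,0,0],[-0.05,0,0.01],[-0.08,-0.01,0.04],[-0.1,-0.01,0.07],[-0.1,-0.01,0.1],[-0.1,-0.01,0.1],[-0.1,-0.01,0.1],[-0.1,-0.01,0.1]], rot=[[0,0,0],[0,0,0],[0,0,0],[0,0,0],[0,0,0],[0,0,0],[0,0,0],[0,0,0]])

```text
time: 28.28
ee_pos: [0.3134, 0.2948, 0.2571]
eef_rot: [0.999, 0.04, 0.0, 0.0]
ft_force: [0.3, -0.6, -0.5]
width: 0.0866
grip_force: 0.0
```

```bash
python3 - <<'E'
from h import *
s=r.read_state();print(s['time'],s['ee_pos'],s['ft_force'],s['width'])
pic('wrist','w4.png');pic('top','t4.png');pic('scene','s4.png')
for c in('top','scene','wrist'): print(c,[(W(c,d['at']).round(3).tolist(),round(d['conf'],2)) for d in (r.spot_point('pad_1',c))])
a=cv2.imread('pics/w4.png'); b=cv2.imread('pics/t4.png')[120:270,110:310]
cv2.imwrite('pics/w4s.png',np.hstack([cv2.resize(a,(400,300)),cv2.resize(b,(400,300),interpolation=cv2.INTER_CUBIC)]))
E
```

```text
28.2833 [0.31337563 0.29484684 0.25712445] [ 0.31314012 -0.55931843 -0.51955584] 0.0866379690424767
top [([0.523, -0.063, 0.048], 0.69), ([0.322, -0.191, 0.003], 0.69), ([0.208, -0.321, 0.003], 0.59)]
scene [([0.318, -0.186, -0.001], 0.83), ([0.206, -0.319, -0.003], 0.83), ([0.521, -0.061, 0.048], 0.55)]
wrist []
```

View pics/w4s.png

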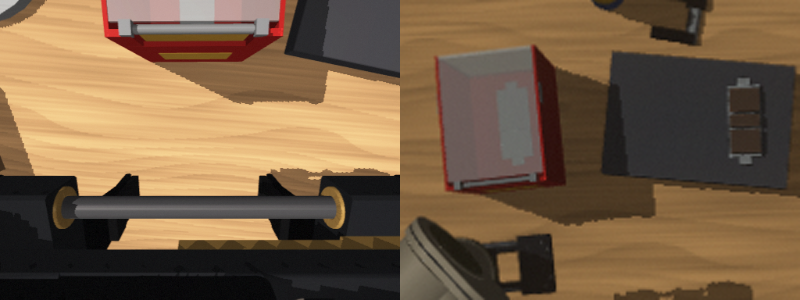

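```bash
python3 -c "
from bench import r
print(r.close_job())"
```

```text
the job is handed in; nothing more can be done
None
```

I handed the job in at about 28 s. The pad on the plate's left (+y) side rocked when I pressed its far end, so I posted it. The last pictures show it on the bin floor with the flap shut and the sound pad still on the granite. The judge's verdict was not returned.

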